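# Bush into the clamshell jig: close, pin and hold shut

## Task

Lay the brass bush over the post of the blue clamshell jig, swing the jig's lid shut over it, and push the orange-knobbed pin down through the hole in the lid into the hole beneath. The lid rides on two sprung buffers that lift it a little, so press it fully shut and finish while you still hold it pressed shut, with the pin in and the bush on its post. Leave the glue tub, spanner, tape roll and small ball bearing where they are.

Things in the scene. Friction and masses are not known exactly. Their poses are not given: they have to be found in the camera images.
- jig: blue and steel lower half of the jig, fixed; origin on the worktop under the post's axis; x runs from pin hole to hinge, z up. Base plate x -84 to 70, y +-55, 10 mm high; nest floor x -34 to 46, y +-42, top at z 18 mm, open on both y sides; blue front block x -69 to -35, y +-42, top at z 34 mm; hinge ears at x 62, y +-46, up to z 48 mm
- post_base (a point): centre of the post's foot on the nest floor, 18 mm above the worktop; axes as the jig's. The round steel post is 16 mm thick and stands 18 mm above this floor, its top chamfered. The seated bush's origin lies here
- lower_hole (a point): mouth of the lower pin hole in the front block, 13 mm wide, 23 mm deep, 34 mm above the worktop; 52 mm from the post's axis towards -x of the jig; two black buffers 11 mm wide stand up to 8 mm out of the block 28 mm to either side (y); axes as the jig's
- lid_hinge (a point): middle of the hinge axis, which runs along the jig's y; 62 mm from the post's axis towards +x of the jig, 39 mm above the worktop. The hinge is damped, with slight friction: the lid stays where it is near upright; pushed about 0.25 rad past upright towards the post, it sinks shut by itself in about 1 to 2 s and rests at about 0.06 rad on the sprung buffers
- lid (a joint): lid angle (rad): 0 fully shut and level (hard stop), 1.57 upright, up to 1.95 leaning back, away from the post; starts at 1.75 to 1.9. Aluminium plate 78 mm wide (y), 10 mm thick, to 130 mm from the hinge axis (at mid-thickness), with a 31 mm window over the post. From its rest on the buffers about 7 N more, down at the pin hole, shuts it fully; let go, it rises again
- lid_hole (a point): centre of the lid's 13 mm pin hole, on the lid's outer (upper when shut) face, 114 mm from the hinge axis; moves with the lid. When shut it is 44 mm above the worktop, straight above the lower hole
- lid_tab (a point): centre of the red tab (40 mm wide, 8 mm thick) at the lid's free edge, 136 mm from the hinge axis, at mid-thickness; the tab ends 143 mm from that axis
- pin: steel pin with an orange knob, 65 mm long, about 70 g; origin at the centre of its lower tip, z up to the knob. Shank 10 mm thick, 0 to 30 mm (first 4 mm tapered); flange 27 mm wide, 30 to 35 mm; round knob 20 mm wide, 35 to 65 mm. Starts upright in the stand, flange on the stand's top. In the shut jig the flange rests on the lid, the tip 20 mm deep in the lower hole
- bush: plain brass ring, 42 mm outside, 20 mm bore, 14 mm high, 90 g, lying flat on the stand; origin at the centre of its underside, z up
- stand: fixed wooden block, 90 (x) x 130 (y) x 36 mm high, origin under its middle on the worktop; pin hole at its y +40 mm, the bush lies about its y -30 mm
- glue_tub: open grey-white glue tub, 100 mm across, 92 mm high; a bystander; origin under its middle
- spanner: open-ended steel spanner, 161 x 23 x 9 mm, lying flat; a bystander; origin under its middle
- tape_roll: dark brown tape roll, 116 mm across, 22 mm high, lying flat; a bystander; origin under its middle
- bearing: small steel ball bearing, 39 mm across, 12 mm high, lying flat; a bystander; origin under its middle
Not all that is in view belongs to the job. What is shaped like the bush but green or purple is not meant.

How it is judged:
By the outcome, as a careful person would: the job done as asked, in the order asked, and still so for the second after the job is handed in, while the arm keeps its last pose, push and grip.
It also fails if it takes over 61 s, if anything falls off the work surface, if the arm or the gripper's body presses on something with over 40 N, if the wrist force passes 120 N, or if a joint passes its speed limit or range.

## Robot

A 6-joint arm with a two-finger parallel gripper is mounted at the origin on the work surface; the furniture and walls round the work are solid. World frame = base frame: x ahead of the robot, y to its left, z up, the work surface at z = 0. Lengths are in m, angles in rad, forces in N, time in s.
With the tool pointing down it reaches from about 0.35 to 0.975 m from the base axis. Payload 4.9 kg.
Tool frame: the origin (TCP) lies midway between the tips of the shut fingers; the grasp point (between the pads) lies 19 mm behind it; z points along the fingers, y is the line along which they close (so a half turn about z gives the same grasp; the last joint's range is limited). The gripper opens to 85 mm and grips with 20 to 120 N. Pads are 22 mm wide; open, the fingers measure 114 mm over their backs; the gripper's body (76 mm by 85 mm) begins 54 mm behind the grasp point. The pads swing forward as they close: fully open they stand 13 mm farther back than shut.
Start: joints at [1.12, 0.053, 1.613, -0, 1.476, -0.119], TCP at [0.204, 0.591, 0.231] pointing down, gripper open.
Joint ranges: [-3.01, 3.01], [-1.01, 2.22], [0.06, 2.58], [-1.02, 4.17], [0.09, 2.62], [-3.14, 3.14]. Speed limits (rad/s): [2.57, 2.57, 3.14, 3.14, 3.14, 3.14].

## Interface

Orientations are given as a rotation vector (axis times angle).
In Python, from station import ctrl gives the robot as it stands.
- The arm moves only by the tool step_arm, never from a script. Its argument "targets" is a list of rows, each an object with "travel": the shift along the world's x, y, z as a fraction of full scale, a list of three; "angular": the turn, a rotation vector about the world's x, y, z as a fraction of full scale, a list of three; "gripper": the opening, from 0 (shut) to 1 (fully open). In form: [{"travel": [x, y, z], "angular": [rx, ry, rz], "gripper": gripper}, ...]. A call has 1 to 10 rows; each row is the pose to reach, as a shift and turn from the pose commanded when the call began; what a row does not reach only later rows make up. Full scale, the value 1, is 0.6 m for a shift and pi/4 rad for a turn. A row lasts 1/10 s, in which the tool goes at most 50 mm and 8.59 degrees, less where a joint would pass 70% of its speed; a pose out of reach is approached as far as the arm can. A call with a number of a shift or a turn outside -1 to 1 is refused whole. A call with a gripper value outside its range is refused whole. The fingers move at their own pace and stop on an object; "squeeze" is the grip in N (left out, the last holds). Time passes only in rows, so rows that repeat a pose let the fingers close. It gives the time, the measured TCP pose, the force, the opening and the grip force at its end, in the units of the state.
- ctrl.get_obs(): the state, without advancing time (a new reading comes with each control period).
- ctrl.get_image(name): name is "scene" or "top" or "wrist"; returns a dict with "img" (400x640x3 uint8, red, green, blue), "fx", "fy", "cx", "cy" (pixels), "rvec" (rotation vector, rad) and "tvec" (3), from world to camera coordinates, as OpenCV has them. Camera axes: x right, y down, z forward; pixel columns grow to the right and rows downward; lengths in m; the calibration is good to about 2 mm. The wrist camera is an equidistant fisheye: a pixel r from the principal point sees the ray r / f radians off the axis. A picture is of the moment at which its call begins. There is no depth.
- ctrl.finish_job(): hands the job in; it is judged then, once.
The state is a dict: "t": time; "q": joint angles; "dq": joint speeds; "effort": joint torques, N m; "tool_pos": TCP position; "tool_rot": TCP orientation; "contact_force": force on the tool from outside, world axes, zero at the start; "wrist_torque": the same for the moment, N m; "opening": finger opening in m; "grip_force": force on a finger pad.
Only numpy, scipy, OpenCV 4.12 (cv2) and the standard library are available. Lean on these libraries where they do the work, as an engineer would, in place of code of your own. Each camera call takes 0.05 s, during which the arm holds its last target. There are 200 camera calls.

## Working session

There is one attempt and no reset: what is moved stays moved. The work goes in short steps, Python scripts to look and compute and a tool call to move; the robot and the scene stay as the last step left them, time stands still between calls to the robot, and variables do not carry over. Pictures are saved under pics/ and viewed, at most 10 in all, crops included, and the job is handed in when it is done.

Besides the shell and the picture viewer there is one more tool, called as name(argument=value, ...), one argument or row to a line, values as JSON. step_arm: Moves the arm, as the interface text tells. Its arguments: {"type":"object","properties":{"targets":{"type":"array"},"squeeze":{"type":"number"}},"required":["targets"]}

```bash
mkdir -p pics; ls; python3 - <<'E'
from station import ctrl
import cv2,numpy as np
for n in ("scene","top"):
    d=ctrl.get_image(n); np.save(f"pics/{n}.npy",d,allow_pickle=True)
    cv2.imwrite(f"pics/{n}0.png",d["img"][:,:,::-1]); print(n,d["fx"],d["cx"],d["cy"],d["rvec"],d["tvec"])
o=ctrl.get_obs();print(o)
E
```

```text
pics
scene 511.21639420784794 329.15362864649046 208.5063533443422 [ 0.87844131 -2.31998627  1.26776626] [0.39291682 0.15005209 1.06092023]
top 500.88392821759675 324.76016502482867 192.98552145096218 [ 2.1392019  -2.16643545  0.15455586] [0.10514263 0.40189116 1.17137195]
{'t': 0.1, 'q': array([ 1.11998039e+00,  5.32885440e-02,  1.61417036e+00,  9.45775595e-06,
        1.47601212e+00, -1.19004640e-01]), 'dq': array([ 0.00063894,  0.00022939, -0.00325014, -0.00174263, -0.00170677,
        0.00270287]), 'effort': array([ 4.62145017e-04, -3.94901562e+01, -3.71363282e+01, -9.20592038e-05,
        3.87464082e-03, -1.56301434e-05]), 'tool_pos': array([0.20334624, 0.5903899 , 0.23017922]), 'tool_rot': array([-5.18732746e-01, -3.09792495e+00,  2.82695489e-03]), 'contact_force': array([0.9138726 , 0.11348822, 0.10129741]), 'wrist_torque': array([-0.01318001, -0.01861997,  0.04161669]), 'grip_force': 0.0, 'opening': 0.08519020898374542}
```

View pics/scene0.png

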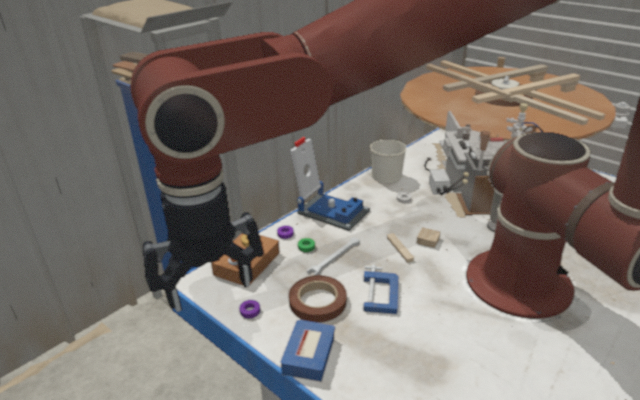

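View pics/top0.png

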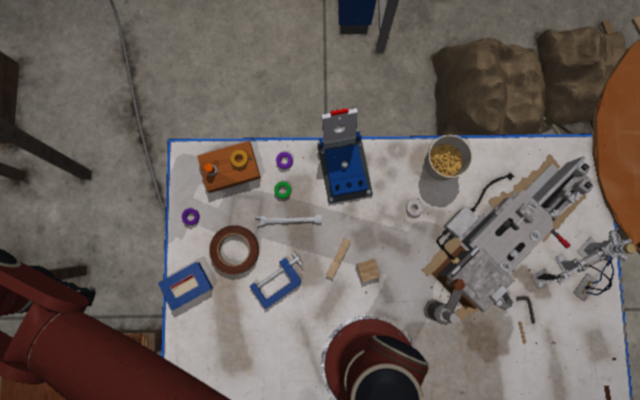

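The scene view shows the jig at (335,205) with its lid leaning back. The stand at (247,257) is partly hidden by the gripper. In the top view:
- Jig: (345,165), with the red tab at (340,112).
- Stand: (229,167), with the orange pin at (210,170) on it.
- Bush candidates: brass ring on the stand (239,157), purple rings (285,160) and (191,216), green ring (283,190), and the steel bearing (414,208). The brass one on the stand fits.

I'll confirm this in one enlarged crop.

```bash
cat > h.py <<'E'
import numpy as np,cv2
from scipy.spatial.transform import Rotation as R
def ray(d,px,wrist=False):
    px=np.atleast_2d(np.asarray(px,float)); x=(px[:,0]-d["cx"])/d["fx"]; y=(px[:,1]-d["cy"])/d["fy"]
    if wrist:
        r=np.hypot(x,y)+1e-12; s=np.sin(r)/r; v=np.c_[x*s,y*s,np.cos(r)]
    else: v=np.c_[x,y,np.ones(len(x))]
    v/=np.linalg.norm(v,axis=1)[:,None]
    M=R.from_rotvec(np.ravel(d["rvec"])).as_matrix(); return -M.T@np.ravel(d["tvec"]), v@M
def plane(d,px,z,wrist=False):
    c,v=ray(d,px,wrist); return c+v*((z-c[2])/v[:,2])[:,None]
def tri(obs):  # obs: list of (d,px,wrist) -> point, residuals mm
    A=np.zeros((3,3));b=np.zeros(3);L=[]
    for d,p,w in obs:
        c,v=ray(d,p,w);v=v[0];P=np.eye(3)-np.outer(v,v);A+=P;b+=P@c;L.append((c,P))
    X=np.linalg.solve(A,b); return X,[round(1000*np.linalg.norm(P@(X-c)),1) for c,P in L]
def proj(d,X,wrist=False):
    v=R.from_rotvec(np.ravel(d["rvec"])).apply(np.atleast_2d(X))+np.ravel(d["tvec"])
    if wrist:
        th=np.arctan2(np.hypot(v[:,0],v[:,1]),v[:,2]);k=th/np.maximum(np.hypot(v[:,0],v[:,1]),1e-9);n=v[:,:2]*k[:,None]
    else: n=v[:,:2]/v[:,2:]
    return n*[d["fx"],d["fy"]]+[d["cx"],d["cy"]]
def blobs(d,lo,hi,amin=8,box=None):
    h=cv2.cvtColor(d["img"],cv2.COLOR_RGB2HSV); m=cv2.inRange(h,np.array(lo),np.array(hi))
    if box: k=np.zeros_like(m); k[box[1]:box[3],box[0]:box[2]]=1; m=m*k
    n,l,s,c=cv2.connectedComponentsWithStats(m)
    return [(int(s[i,4]),c[i].round(2),s[i,:4]) for i in range(1,n) if s[i,4]>=amin]
def load(n): return np.load(f"pics/{n}.npy",allow_pickle=True).item()
E
python3 - <<'E'
from h import *
t=load("top");s=load("scene")
a=cv2.resize(t["img"][135:205,160:380],None,fx=3.6,fy=3.6,interpolation=cv2.INTER_CUBIC)
b=cv2.resize(s["img"][130:290,200:400],None,fx=2,fy=2,interpolation=cv2.INTER_CUBIC)
im=np.zeros((a.shape[0]+b.shape[0],a.shape[1],3),np.uint8); im[:a.shape[0]]=a; im[a.shape[0]:,:b.shape[1]]=b
cv2.imwrite("pics/c1.png",im[:,:,::-1]); print(im.shape,a.shape)
for n,p,z in [("pin",(210,167),.07),("bush",(239,157),.05),("stand",(229,167),.036),("post",(345,163),.036),("hole",(349,187),.034)]:
    print(n,plane(t,p,z).round(4))
print("red",blobs(t,(0,150,120),(8,255,255),8,(300,90,380,130)),blobs(s,(0,150,120),(8,255,255),8,(270,120,330,160)))
E
```

```text
(572, 792, 3) (252, 792, 3)
pin [[0.4615 0.366  0.07  ]]
bush [[0.4886 0.3023 0.05  ]]
stand [[0.4675 0.3282 0.036 ]]
post [[0.4739 0.0507 0.036 ]]
hole [[0.416  0.0421 0.034 ]]
red [(47, array([338.62, 110.83]), array([331, 109,  17,   5], dtype=int32))] [(38, array([299.45, 141.53]), array([295, 138,  10,   8], dtype=int32))]
```

View pics/c1.png

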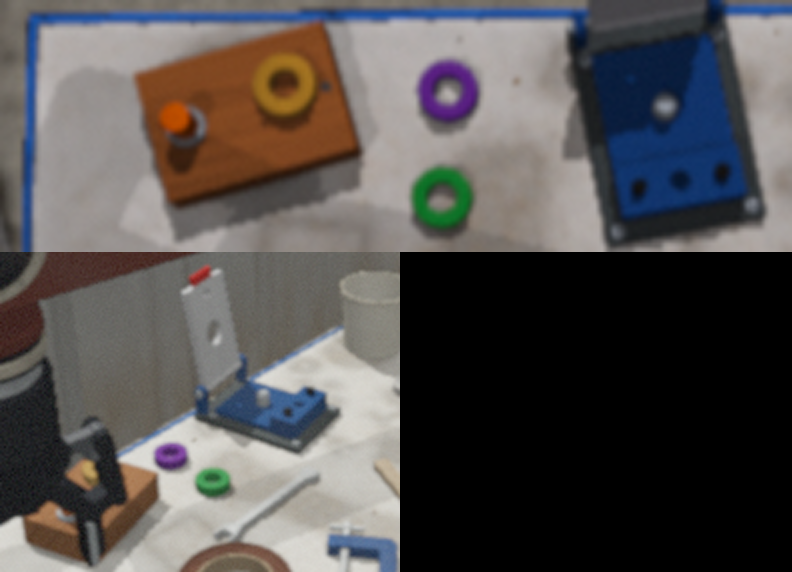

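The crop confirms the brass ring at (285,86), which is top (239,159), lying on the stand beside the orange pin. The purple and green rings are on the table. In the crop the post is at (664,106) and the lower hole at (681,181), between buffers at (638,189) and (722,174).

```bash
python3 - <<'E'
from h import *
from station import ctrl
t=load("top")
P=lambda x,y:(160+x/3.6,135+y/3.6)
for n,p,z in [("bush",P(285,86),.05),("post",P(664,106),.036),("hole",P(681,181),.034),("b1",P(638,189),.042),("b2",P(722,174),.042)]: print(n,plane(t,p,z).round(4))
o=ctrl.get_obs();Rt=R.from_rotvec(o["tool_rot"]).as_matrix();print(Rt.round(3))
d=ctrl.get_image("wrist");M=R.from_rotvec(np.ravel(d["rvec"])).as_matrix();c=-M.T@np.ravel(d["tvec"])
print("cam in tool",Rt.T@(c-o["tool_pos"]),(Rt.T@M.T).round(2),d["fx"],d["cx"],d["cy"])
E
```

```text
bush [[0.4841 0.3018 0.05  ]]
post [[0.4704 0.0521 0.036 ]]
hole [[0.4201 0.0416 0.034 ]]
b1 [[0.4139 0.0705 0.042 ]]
b2 [[0.4232 0.015  0.042 ]]
[[-0.945  0.326 -0.001]
 [ 0.326  0.945 -0.002]
 [ 0.    -0.002 -1.   ]]
cam in tool [ 0.07808931 -0.00053468 -0.14179795] [[-0.   -0.95 -0.31]
 [ 1.   -0.    0.  ]
 [-0.   -0.31  0.95]] 309.70691628693146 317.88792364970334 204.83819312205213
```

step_arm(
  targets=[
    {"travel": [0.468, -0.482, 0], "angular": [0, 0, 0.645], "gripper": 0.7},
    {"travel": [0.468, -0.482, 0], "angular": [0, 0, 0.645], "gripper": 0.7},
    {"travel": [0.468, -0.482, 0], "angular": [0, 0, 0.645], "gripper": 0.7},
    {"travel": [0.468, -0.482, 0], "angular": [0, 0, 0.645], "gripper": 0.7},
    {"travel": [0.468, -0.482, 0], "angular": [0, 0, 0.645], "gripper": 0.7},
    {"travel": [0.468, -0.482, 0], "angular": [0, 0, 0.645], "gripper": 0.7},
    {"travel": [0.468, -0.482, 0], "angular": [0, 0, 0.645], "gripper": 0.7},
    {"travel": [0.468, -0.482, 0], "angular": [0, 0, 0.645], "gripper": 0.7},
    {"travel": [0.468, -0.482, 0], "angular": [0, 0, 0.645], "gripper": 0.7},
    {"travel": [0.468, -0.482, 0], "angular": [0, 0, 0.645], "gripper": 0.7},
  ],
  squeeze=40,
)

```text
t: 1.15
tool_pos: [0.4852, 0.3004, 0.2309]
tool_rot: [0.269, -3.129, 0.0]
contact_force: [-1.1, 0.3, 0.6]
opening: 0.0596
grip_force: 0.0
```

```bash
python3 - <<'E'
from station import ctrl
import cv2,numpy as np
for n in ("scene","wrist"):
    d=ctrl.get_image(n); np.save(f"pics/{n}1.npy",d,allow_pickle=True)
    cv2.imwrite(f"pics/{n}1.png",d["img"][:,:,::-1])
o=ctrl.get_obs();print(o["t"],o["tool_pos"],o["tool_rot"],o["opening"],o["contact_force"])
E
```

```text
1.25 [0.48369208 0.30228731 0.2309908 ] [ 2.74631994e-01 -3.12860358e+00 -6.77236592e-04] 0.059430346708156986 [ 0.64552044 -0.3432926   0.17561164]
```

View pics/wrist1.png

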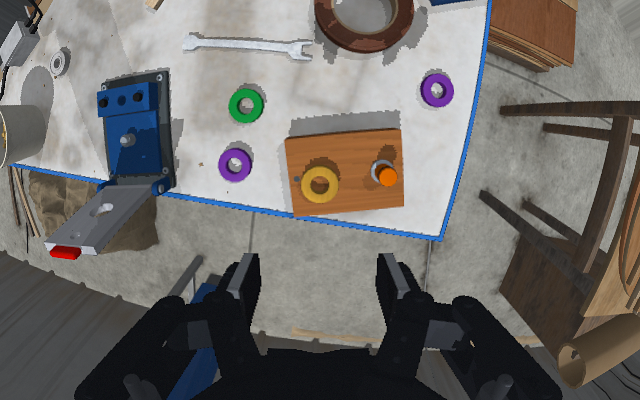

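The wrist view shows the brass bush at (320,183) and the orange knob at (388,177) on the stand. It also shows the jig's post at (127,140), the lower hole at (122,100) and the red tab at (66,253).

```bash
python3 - <<'E'
from h import *
t=load("top");w=load("wrist1");s=load("scene1")
Y=((18,130,90),(30,255,255));O=((5,200,140),(14,255,255));Rd=((0,180,120),(4,255,255))
boxes=dict(t=(195,140,265,195),w=(280,125,410,220),s=(200,225,290,290))
def circ(d,lo,hi,box):
    b=blobs(d,lo,hi,15,box); return sorted(b,key=lambda x:-x[0])[:2]
for nm,c in (("bush",Y),("pin",O)):
    for k,d in (("t",t),("w",w),("s",s)): print(nm,k,circ(d,*c,boxes[k]))
print("tab",circ(w,*Rd,(30,235,100,270)),circ(t,*Rd,(300,90,380,130)),circ(s,*Rd,(270,120,330,160)))
# enlarged jig crops
a=cv2.resize(w["img"][60:270,40:190],None,fx=2.66,fy=2.66,interpolation=cv2.INTER_CUBIC)
b=cv2.resize(s["img"][180:235,290:375],None,fx=4.5,fy=4.5,interpolation=cv2.INTER_CUBIC)
im=np.zeros((560,790,3),np.uint8);im[:a.shape[0],:a.shape[1]]=a;im[:b.shape[0],405:405+b.shape[1]]=b
c=cv2.resize(s["img"][220:290,205:285],None,fx=4.5,fy=4.5,interpolation=cv2.INTER_CUBIC)[:,:]
im[248:248+c.shape[0],405:405+c.shape[1]]=c[:312]
cv2.imwrite("pics/c2.png",im[:,:,::-1])
E
```

```text
bush t [(158, array([238.78, 158.35]), array([231, 151,  17,  16], dtype=int32))]
bush w [(878, array([319.28, 183.89]), array([301, 166,  38,  37], dtype=int32))]
bush s [(57, array([251.33, 243.51]), array([242, 239,  18,   8], dtype=int32)), (29, array([249.93, 236.9 ]), array([246, 234,   9,   6], dtype=int32))]
pin t [(52, array([207.81, 166.69]), array([204, 163,   8,   8], dtype=int32))]
pin w [(184, array([389.14, 176.52]), array([379, 168,  18,  19], dtype=int32))]
pin s []
tab [(155, array([ 62.41, 254.67]), array([ 50, 251,  26,   9], dtype=int32))] [(44, array([338.8 , 110.89]), array([331, 109,  17,   5], dtype=int32))] [(18, array([299.28, 141.83]), array([296, 140,   8,   5], dtype=int32))]
```

View pics/c2.png

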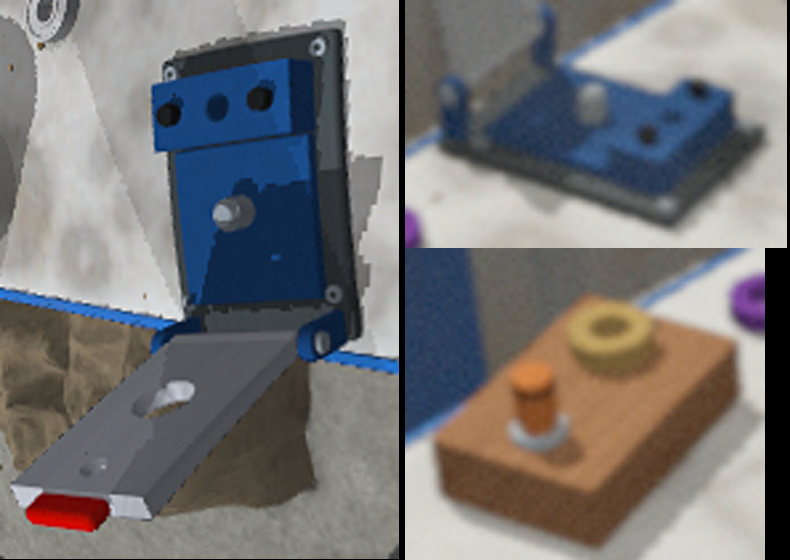

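The crop shows these points:
- **Jig, wrist crop:** post top (227,213), lower hole (217,107).
- **Jig, scene crop:** post top (592,88), lower hole (673,116).
- **Bush:** top face centre at (611,325).
- **Pin:** knob top at (533,371).

The knob is cylindrical and sits on a white flange.

```bash
python3 - <<'E'
from h import *
t=load("top");w=load("wrist1");s=load("scene1")
def show(n,*o):
    for name,sel in (("all",o),("t+w",[x for x in o if x[0] is not s])):
        if len(sel)>1: print(n,name,*[q if isinstance(q,list) else q.round(4) for q in tri(sel)])
S=lambda x,y:(290+(x-405)/4.5,180+y/4.5); S2=lambda x,y:(205+(x-405)/4.5,220+(y-248)/4.5); W=lambda x,y:(40+x/2.66,60+y/2.66); P=lambda x,y:(160+x/3.6,135+y/3.6)
show("bush",(t,(238.9,158.5),0),(w,(319.5,183.9),1),(s,S2(611,325),0))
show("pinknob",(t,(207.8,166.7),0),(w,(389.1,176.5),1),(s,S2(535,395),0))
show("post",(t,P(664,106),0),(w,W(227,213),1),(s,S(592,88),0))
show("hole",(t,P(681,181),0),(w,W(217,107),1),(s,S(673,116),0))
show("buf+",(t,P(638,189),0),(w,W(261,96),1),(s,S(648,132),0))
show("buf-",(t,P(722,174),0),(w,W(168,112),1),(s,S(699,88),0))
show("tab",(t,(338.8,110.9),0),(w,(62.4,254.7),1),(s,(299.4,141.6),0))
for n,p,z in (("bush",(319.5,183.9),.048),("knob",(389.1,176.5),.058),("post",W(227,213),.036),("hole",W(217,107),.034),("b+",W(261,96),.042),("b-",W(168,112),.042)): print(n,plane(w,p,z,1).round(4))
E
```

```text
bush all [0.4861 0.3031 0.0475] [np.float64(0.6), np.float64(0.4), np.float64(0.2)]
bush t+w [0.486  0.303  0.0475] [np.float64(0.5), np.float64(0.5)]
pinknob all [0.4625 0.3727 0.0576] [np.float64(2.4), np.float64(1.2), np.float64(3.4)]
pinknob t+w [0.4613 0.3705 0.0711] [np.float64(0.7), np.float64(0.7)]
post all [0.4719 0.0526 0.0328] [np.float64(1.1), np.float64(1.3), np.float64(0.8)]
post t+w [0.4724 0.0517 0.0294] [np.float64(0.6), np.float64(0.6)]
hole all [0.4219 0.0416 0.0304] [np.float64(1.2), np.float64(0.8), np.float64(0.4)]
hole t+w [0.4218 0.0412 0.0293] [np.float64(1.0), np.float64(1.0)]
buf+ all [0.4156 0.0706 0.0364] [np.float64(0.9), np.float64(0.8), np.float64(0.4)]
buf+ t+w [0.4157 0.0701 0.0345] [np.float64(0.6), np.float64(0.6)]
buf- all [0.4254 0.0145 0.0349] [np.float64(1.1), np.float64(0.8), np.float64(0.7)]
buf- t+w [0.4252 0.0143 0.035 ] [np.float64(0.9), np.float64(0.9)]
tab all [0.5607 0.068  0.1732] [np.float64(0.6), np.float64(2.4), np.float64(2.1)]
tab t+w [0.5595 0.0687 0.1771] [np.float64(0.0), np.float64(0.0)]
bush [[0.4864 0.3031 0.048 ]]
knob [[0.463  0.3738 0.058 ]]
post [[0.4718 0.0562 0.036 ]]
hole [[0.4226 0.0443 0.034 ]]
b+ [[0.4161 0.0747 0.042 ]]
b- [[0.4257 0.0197 0.042 ]]
```

step_arm(
  targets=[
    {"travel": [0.002, 0.002, -0.08], "angular": [0, 0, 0], "gripper": 0.7},
    {"travel": [0.002, 0.002, -0.16], "angular": [0, 0, 0], "gripper": 0.7},
    {"travel": [0.002, 0.002, -0.23], "angular": [0, 0, 0], "gripper": 0.7},
    {"travel": [0.002, 0.002, -0.28], "angular": [0, 0, 0], "gripper": 0.7},
    {"travel": [0.002, 0.002, -0.31], "angular": [0, 0, 0], "gripper": 0.7},
    {"travel": [0.002, 0.002, -0.322], "angular": [0, 0, 0], "gripper": 0.7},
    {"travel": [0.002, 0.002, -0.322], "angular": [0, 0, 0], "gripper": 0.7},
    {"travel": [0.002, 0.002, -0.322], "angular": [0, 0, 0], "gripper": 0.2},
    {"travel": [0.002, 0.002, -0.322], "angular": [0, 0, 0], "gripper": 0.2},
    {"travel": [0.002, 0.002, -0.322], "angular": [0, 0, 0], "gripper": 0.2},
  ],
  squeeze=40,
)

```text
t: 2.25
tool_pos: [0.4868, 0.3039, 0.0403]
tool_rot: [-0.274, 3.126, 0.003]
contact_force: [-0.8, 2.6, 5.4]
opening: 0.0396
grip_force: 40.7
```

step_arm(
  targets=[
    {"travel": [0, 0, 0.06], "angular": [0, 0, 0], "gripper": 0.2},
    {"travel": [0, 0, 0.14], "angular": [0, 0, 0], "gripper": 0.2},
    {"travel": [-0.005, -0.05, 0.22], "angular": [0, 0, 0], "gripper": 0.2},
    {"travel": [-0.01, -0.13, 0.22], "angular": [0, 0, 0], "gripper": 0.2},
    {"travel": [-0.015, -0.21, 0.22], "angular": [0, 0, 0], "gripper": 0.2},
    {"travel": [-0.02, -0.29, 0.22], "angular": [0, 0, 0], "gripper": 0.2},
    {"travel": [-0.023, -0.36, 0.22], "angular": [0, 0, 0], "gripper": 0.2},
    {"travel": [-0.023, -0.417, 0.22], "angular": [0, 0, 0], "gripper": 0.2},
    {"travel": [-0.023, -0.417, 0.22], "angular": [0, 0, 0], "gripper": 0.2},
    {"travel": [-0.023, -0.417, 0.22], "angular": [0, 0, 0], "gripper": 0.2},
  ],
)

```text
t: 3.25
tool_pos: [0.4718, 0.0521, 0.1704]
tool_rot: [-0.271, 3.129, 0.0]
contact_force: [0.3, 0.4, -0.5]
opening: 0.0398
grip_force: 41.0
```

```bash
python3 - <<'E'
from h import *
from station import ctrl
d=ctrl.get_image("wrist"); np.save("pics/wrist2.npy",d,allow_pickle=True)
o=ctrl.get_obs();print(o["t"],o["tool_pos"],o["tool_rot"],o["opening"],o["contact_force"])
u=proj(d,np.array([[.472,.053,.036]]),1)[0];v=proj(d,o["tool_pos"],1)[0];print(u,v)
x0,y0=220,90
im=cv2.resize(d["img"][y0:y0+200,x0:x0+200],None,fx=3,fy=3,interpolation=cv2.INTER_CUBIC)
cv2.imwrite("pics/c3.png",im[:,:,::-1])
E
```

```text
3.3 [0.47182694 0.0528249  0.17033711] [-2.73306748e-01  3.12913650e+00  4.45207482e-04] 0.03958923227134743 [-0.40651842  0.92870196 -1.18648889]
[319.4613847  194.05673584] [320.58556079 264.74733761]
```

View pics/c3.png

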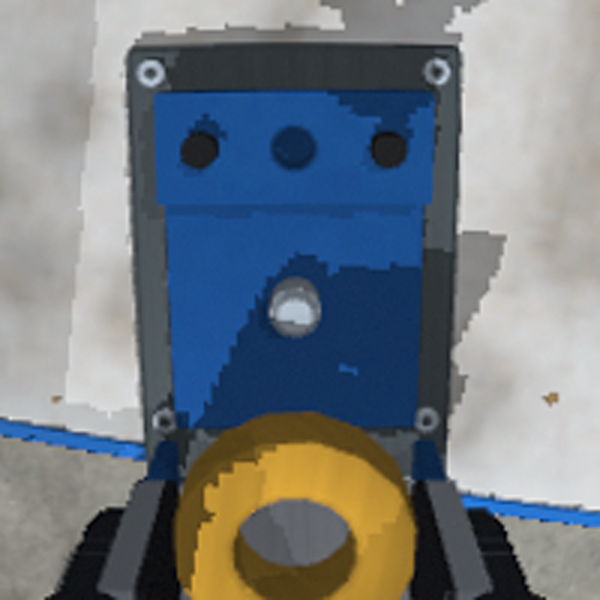

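The wrist crop shows the post top at (295,311), the lower hole at (293,148) and the buffers at (200,149) and (388,149). The held bush has its bore centre at about (296,540).

```bash
python3 - <<'E'
from h import *
d=load("wrist2");C=lambda x,y:(220+x/3-.3,90+y/3-.3)
for n,p,z in (("posttop",(294,314),.036),("postfoot-ish",(295,300),.018),("hole",(293,148),.034),("b+",(388,150),.042),("b-",(200,151),.042),("screwA",(150,73),.012),("screwB",(437,71),.012),("screwC",(165,420),.012),("screwD",(426,420),.012)): print(n,plane(d,C(*p),z,1).round(4))
h=cv2.cvtColor(d["img"],cv2.COLOR_RGB2HSV)
m=cv2.inRange(h,(15,130,60),(32,255,255));m[:225]=0
c,_=cv2.findContours(m,cv2.RETR_CCOMP,cv2.CHAIN_APPROX_NONE)
for k in c:
    if len(k)>20: print(len(k),cv2.boundingRect(k),cv2.fitEllipse(k))
b=cv2.inRange(h,(20,100,150),(32,255,255));
# proj of candidate bush rings: bore top edge at z=.181 with radius 10
for x in (0,.003,-.003):
    ang=np.linspace(0,2*np.pi,60); e=np.array([-np.cos(.174),-np.sin(.174),0]) # tool x
    for zz in (.167,.181):
        q=proj(d,np.array([.4718,.0525,zz])+e*x+np.c_[.01*np.cos(ang),.01*np.sin(ang),0*ang],1); print(x,zz,"bore box",q.min(0).round(1),q.max(0).round(1))
E
```

```text
posttop [[0.4726 0.0514 0.036 ]]
postfoot-ish [[0.4729 0.0518 0.018 ]]
hole [[0.4223 0.0424 0.034 ]]
b+ [[0.4171 0.0696 0.042 ]]
b- [[0.4268 0.0157 0.042 ]]
screwA [[ 0.4077 -0.0067  0.012 ]]
screwB [[0.3913 0.0839 0.012 ]]
screwC [[0.5252 0.0145 0.012 ]]
screwD [[0.5095 0.105  0.012 ]]
229 (278, 228, 81, 78) ((317.91949462890625, 267.12457275390625), (78.04501342773438, 80.79981994628906), 87.53924560546875)
85 (299, 255, 39, 25) ((317.8700866699219, 267.1057434082031), (23.99202537536621, 36.63970184326172), 90.04779815673828)
0 0.167 bore box [301.1 244.6] [338.8 277.6]
0 0.181 bore box [299.7 257.1] [340.5 291.9]
0.003 0.167 bore box [301.  239.3] [338.9 272.9]
0.003 0.181 bore box [299.5 251.5] [340.7 286.9]
-0.003 0.167 bore box [301.2 249.8] [338.6 282.2]
-0.003 0.181 bore box [299.9 262.6] [340.3 296.7]
```

step_arm(
  targets=[
    {"travel": [0.0015, 0, -0.07], "angular": [0, 0, 0.004], "gripper": 0.2},
    {"travel": [0.0015, 0, -0.14], "angular": [0, 0, 0.004], "gripper": 0.2},
    {"travel": [0.0015, 0, -0.19], "angular": [0, 0, 0.004], "gripper": 0.2},
    {"travel": [0.0015, 0, -0.21], "angular": [0, 0, 0.004], "gripper": 0.2},
    {"travel": [0.0015, 0, -0.22], "angular": [0, 0, 0.004], "gripper": 0.2},
    {"travel": [0.0015, 0, -0.226], "angular": [0, 0, 0.004], "gripper": 0.2},
    {"travel": [0.0015, 0, -0.23], "angular": [0, 0, 0.004], "gripper": 0.2},
  ],
)

```text
t: 4.0
tool_pos: [0.4742, 0.0529, 0.0336]
tool_rot: [-0.28, 3.126, -0.001]
contact_force: [-0.2, -0.9, -0.7]
opening: 0.0396
grip_force: 41.0
```

step_arm(
  targets=[
    {"travel": [0, 0, -0.008], "angular": [0, 0, 0], "gripper": 0.2},
    {"travel": [0, 0, -0.014], "angular": [0, 0, 0], "gripper": 0.2},
    {"travel": [0, 0, -0.018], "angular": [0, 0, 0], "gripper": 0.2},
    {"travel": [0, 0, -0.018], "angular": [0, 0, 0], "gripper": 0.2},
  ],
)

```text
t: 4.4
tool_pos: [0.4731, 0.0526, 0.0222]
tool_rot: [-0.279, 3.129, -0.0]
contact_force: [-3.0, 0.2, 4.3]
opening: 0.0399
grip_force: 41.5
```

step_arm(
  targets=[
    {"travel": [0, 0, 0], "angular": [0, 0, 0], "gripper": 0.75},
    {"travel": [0, 0, 0], "angular": [0, 0, 0], "gripper": 0.75},
    {"travel": [0, 0, 0], "angular": [0, 0, 0], "gripper": 0.75},
    {"travel": [0, 0, 0.03], "angular": [0, 0, 0], "gripper": 0.75},
    {"travel": [0, 0, 0.08], "angular": [0, 0, 0], "gripper": 0.75},
    {"travel": [0, 0, 0.16], "angular": [0, 0, 0], "gripper": 0.6},
    {"travel": [0, 0, 0.24], "angular": [0, 0, 0], "gripper": 0.3},
    {"travel": [0, 0, 0.33], "angular": [0, 0, 0], "gripper": 0},
    {"travel": [0, 0, 0.33], "angular": [0, 0, 0], "gripper": 0},
  ],
)

```text
t: 5.3
tool_pos: [0.4766, 0.0525, 0.2279]
tool_rot: [-0.278, 3.115, -0.003]
contact_force: [1.0, -0.7, 0.4]
opening: 0.0081
grip_force: 0.0
```

```bash
python3 - <<'E'
from h import *
from station import ctrl
d=ctrl.get_image("wrist"); np.save("pics/wrist3.npy",d,allow_pickle=True);s=ctrl.get_image("scene");np.save("pics/scene3.npy",s,allow_pickle=True)
o=ctrl.get_obs();print(o["t"],o["tool_pos"],o["opening"],o["contact_force"])
w=d["img"][110:260,220:420];im=np.zeros((450,760,3),np.uint8);im[:,:600]=cv2.resize(w,None,fx=3,fy=3,interpolation=cv2.INTER_CUBIC)
c=cv2.resize(s["img"][135:225,285:338],None,fx=3,fy=3,interpolation=cv2.INTER_CUBIC);im[:c.shape[0],600:600+c.shape[1]]=c
cv2.imwrite("pics/c4.png",im[:,:,::-1])
print("tab",blobs(s,(0,150,110),(6,255,255),8,(270,120,330,160)),blobs(d,(0,180,120),(4,255,255),30))
E
```

```text
5.4 [0.4739377  0.05262228 0.2216924 ] 0.00021981312558230962 [-0.75913884 -0.43993111  0.13290686]
tab [(40, array([299.65, 141.43]), array([295, 138,  10,   8], dtype=int32))] [(147, array([317.9 , 323.97]), array([305, 320,  27,   8], dtype=int32))]
```

View pics/c4.png

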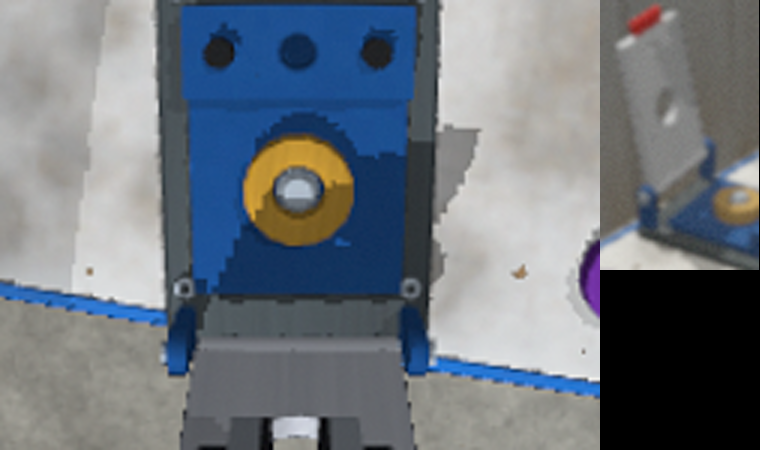

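The bush sits flat on the floor, with the post through its bore at crop (298,190). Next I'll take the closed fingers over the tab and behind the lid.

step_arm(
  targets=[
    {"travel": [0.07, 0.013, 0.02], "angular": [0, 0, 0], "gripper": 0},
    {"travel": [0.14, 0.025, 0.02], "angular": [0, 0, 0], "gripper": 0},
    {"travel": [0.205, 0.037, 0.02], "angular": [0, 0, 0], "gripper": 0},
    {"travel": [0.205, 0.037, 0], "angular": [0, 0, 0], "gripper": 0},
    {"travel": [0.205, 0.037, -0.05], "angular": [0, 0, 0], "gripper": 0},
    {"travel": [0.205, 0.037, -0.107], "angular": [0, 0, 0], "gripper": 0},
    {"travel": [0.205, 0.037, -0.107], "angular": [0, 0, 0], "gripper": 0},
  ],
)

```text
t: 6.1
tool_pos: [0.5898, 0.0748, 0.1463]
tool_rot: [0.278, -3.114, -0.002]
contact_force: [-0.5, -0.3, -0.4]
opening: 0.0
grip_force: 0.0
```

step_arm(
  targets=[
    {"travel": [-0.025, -0.0045, 0], "angular": [0, 0, 0], "gripper": 0},
    {"travel": [-0.045, -0.008, 0], "angular": [0, 0, 0], "gripper": 0},
    {"travel": [-0.06, -0.011, 0], "angular": [0, 0, 0], "gripper": 0},
    {"travel": [-0.075, -0.0135, 0], "angular": [0, 0, 0], "gripper": 0},
    {"travel": [-0.09, -0.016, 0], "angular": [0, 0, 0], "gripper": 0},
    {"travel": [-0.105, -0.019, 0], "angular": [0, 0, 0], "gripper": 0},
    {"travel": [-0.12, -0.0215, 0], "angular": [0, 0, 0], "gripper": 0},
    {"travel": [-0.135, -0.024, 0], "angular": [0, 0, 0], "gripper": 0},
    {"travel": [-0.15, -0.027, 0], "angular": [0, 0, 0], "gripper": 0},
    {"travel": [-0.15, -0.027, 0], "angular": [0, 0, 0], "gripper": 0},
  ],
)

```text
t: 7.1
tool_pos: [0.5045, 0.0585, 0.1548]
tool_rot: [0.279, -3.128, 0.0]
contact_force: [0.4, -0.8, 0.4]
opening: -0.0004
grip_force: 0.0
```

```bash
python3 - <<'E'
from h import *
from station import ctrl
s=ctrl.get_image("scene");w=ctrl.get_image("wrist")
print(blobs(s,(0,150,110),(6,255,255),8,(260,120,400,240)),blobs(w,(0,180,120),(4,255,255),30),ctrl.get_obs()["contact_force"])
E
```

```text
[(22, array([327.27, 151.73]), array([323, 148,   9,   8], dtype=int32))] [(1202, array([318.09, 224.7 ]), array([274, 217,  86,  16], dtype=int32))] [-0.07155144 -0.55859468  0.86172743]
```

step_arm(
  targets=[
    {"travel": [0, 0, 0.05], "angular": [0, 0, 0], "gripper": 0},
    {"travel": [-0.01, 0.06, 0.08], "angular": [0, 0, 0], "gripper": 0.3},
    {"travel": [-0.02, 0.14, 0.08], "angular": [0, 0, 0], "gripper": 0.6},
    {"travel": [-0.03, 0.22, 0.08], "angular": [0, 0, 0], "gripper": 0.6},
    {"travel": [-0.04, 0.3, 0.08], "angular": [0, 0, 0], "gripper": 0.6},
    {"travel": [-0.05, 0.38, 0.08], "angular": [0, 0, 0], "gripper": 0.6},
    {"travel": [-0.06, 0.45, 0.08], "angular": [0, 0, 0], "gripper": 0.6},
    {"travel": [-0.073, 0.52, 0.08], "angular": [0, 0, 0], "gripper": 0.6},
    {"travel": [-0.073, 0.52, 0.08], "angular": [0, 0, 0], "gripper": 0.6},
    {"travel": [-0.073, 0.52, 0.08], "angular": [0, 0, 0], "gripper": 0.6},
  ],
)

```text
t: 8.2
tool_pos: [0.4617, 0.3714, 0.2028]
tool_rot: [0.282, -3.128, 0.001]
contact_force: [0.1, -0.1, 1.1]
opening: 0.0513
grip_force: 0.0
```

```bash
python3 - <<'E'
from h import *
from station import ctrl
d=ctrl.get_image("wrist"); np.save("pics/wrist4.npy",d,allow_pickle=True);s=ctrl.get_image("scene");np.save("pics/scene4.npy",s,allow_pickle=True);t=ctrl.get_image("top");np.save("pics/top4.npy",t,allow_pickle=True)
o=ctrl.get_obs();print(o["t"],o["tool_pos"],o["opening"],o["contact_force"])
im=np.zeros((450,790,3),np.uint8);im[:,:480]=cv2.resize(d["img"][100:250,240:400],None,fx=3,fy=3,interpolation=cv2.INTER_CUBIC)
c=cv2.resize(s["img"][180:240,290:390],None,fx=3,fy=3,interpolation=cv2.INTER_CUBIC);im[:c.shape[0],485:485+c.shape[1]]=c
c=cv2.resize(t["img"][140:210,310:385],None,fx=3.5,fy=3.5,interpolation=cv2.INTER_CUBIC);im[190:190+c.shape[0],485:485+c.shape[1]]=c
cv2.imwrite("pics/c5.png",im[:,:,::-1])
print(blobs(d,(5,200,120),(14,255,255),40,(240,100,400,250)))
print(proj(d,[.462,.371,.071],1))
E
```

```text
8.35 [0.46228859 0.36968962 0.20293418] 0.051096374678247375 [-0.3059521   0.38345524  0.78619368]
[(49, array([323.9 , 192.59]), array([318, 187,  10,  15], dtype=int32))]
[[318.16768194 194.94672434]]
```

View pics/c5.png

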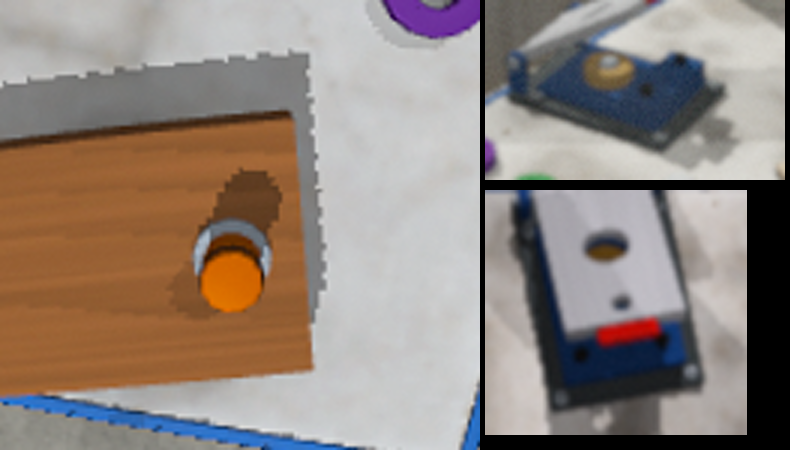

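The lid is swinging down over the bush. In the wrist crop the knob top is at (232,281), with the flange behind it at (232,257).

```bash
python3 - <<'E'
from h import *
d=load("wrist4");w=load("wrist1");t=load("top");C=lambda x,y:(240+x/3-.3,100+y/3-.3)
print(plane(d,C(232,281),.071,1),plane(d,C(232,257),.041,1))
h=cv2.cvtColor(w["img"],cv2.COLOR_RGB2HSV)
b=blobs(w,(8,200,235),(16,255,255),30,(370,150,410,200));print(b)
p=b[0][1] if b else (387,178)
X=tri([(d,C(232,281),1),(w,p,1)]);print(X);print(plane(w,p,.071,1))
E
```

```text
[[0.46070124 0.36970632 0.071     ]] [[0.46076259 0.36962635 0.041     ]]
[]
(array([0.46352186, 0.37031901, 0.06288556]), [np.float64(0.6), np.float64(0.6)])
[[0.46258696 0.36840235 0.071     ]]
```

step_arm(
  targets=[
    {"travel": [-0.002, 0, -0.07], "angular": [0, 0, 0], "gripper": 0.6},
    {"travel": [-0.002, 0, -0.14], "angular": [0, 0, 0], "gripper": 0.6},
    {"travel": [-0.002, 0, -0.2], "angular": [0, 0, 0], "gripper": 0.6},
    {"travel": [-0.002, 0, -0.245], "angular": [0, 0, 0], "gripper": 0.6},
    {"travel": [-0.002, 0, -0.265], "angular": [0, 0, 0], "gripper": 0.6},
    {"travel": [-0.002, 0, -0.266], "angular": [0, 0, 0], "gripper": 0.6},
    {"travel": [-0.002, 0, -0.266], "angular": [0, 0, 0], "gripper": 0.1},
    {"travel": [-0.002, 0, -0.266], "angular": [0, 0, 0], "gripper": 0.1},
    {"travel": [-0.002, 0, -0.266], "angular": [0, 0, 0], "gripper": 0.1},
    {"travel": [-0.002, 0, -0.266], "angular": [0, 0, 0], "gripper": 0.1},
  ],
  squeeze=50,
)

```text
t: 9.35
tool_pos: [0.4624, 0.3715, 0.0461]
tool_rot: [-0.279, 3.125, 0.002]
contact_force: [-0.4, -1.2, 6.2]
opening: 0.0182
grip_force: 49.0
```

step_arm(
  targets=[
    {"travel": [0, 0, 0.05], "angular": [0, 0, 0], "gripper": 0.1},
    {"travel": [0, 0, 0.13], "angular": [0, 0, 0], "gripper": 0.1},
    {"travel": [-0.01, -0.05, 0.18], "angular": [0, 0, 0], "gripper": 0.1},
    {"travel": [-0.02, -0.13, 0.18], "angular": [0, 0, 0], "gripper": 0.1},
    {"travel": [-0.03, -0.21, 0.18], "angular": [0, 0, 0], "gripper": 0.1},
    {"travel": [-0.04, -0.29, 0.18], "angular": [0, 0, 0], "gripper": 0.1},
    {"travel": [-0.05, -0.37, 0.18], "angular": [0, 0, 0], "gripper": 0.1},
    {"travel": [-0.06, -0.45, 0.18], "angular": [0, 0, 0], "gripper": 0.1},
    {"travel": [-0.065, -0.51, 0.18], "angular": [0, 0, 0], "gripper": 0.1},
    {"travel": [-0.065, -0.547, 0.18], "angular": [0, 0, 0], "gripper": 0.1},
  ],
)

```text
t: 10.35
tool_pos: [0.4212, 0.0405, 0.1518]
tool_rot: [-0.276, 3.128, -0.001]
contact_force: [0.5, 0.3, -0.3]
opening: 0.0182
grip_force: 49.7
```

step_arm(
  targets=[
    {"travel": [0, 0, 0], "angular": [0, 0, 0], "gripper": 0.1},
    {"travel": [0, 0, 0], "angular": [0, 0, 0], "gripper": 0.1},
  ],
)

```text
t: 10.55
tool_pos: [0.4217, 0.0426, 0.1518]
tool_rot: [-0.277, 3.129, 0.001]
contact_force: [0.3, 0.3, -1.0]
opening: 0.018
grip_force: 49.7
```

```bash
python3 - <<'E'
from h import *
from station import ctrl
d=ctrl.get_image("wrist"); np.save("pics/wrist5.npy",d,allow_pickle=True);s=ctrl.get_image("scene");np.save("pics/scene5.npy",s,allow_pickle=True);t=ctrl.get_image("top");np.save("pics/top5.npy",t,allow_pickle=True)
o=ctrl.get_obs();print(o["t"],o["tool_pos"],o["tool_rot"],o["opening"],o["contact_force"])
im=np.zeros((600,800,3),np.uint8);im[:,:480]=cv2.resize(d["img"][120:320,240:400],None,fx=3,fy=3,interpolation=cv2.INTER_CUBIC)
c=cv2.resize(s["img"][140:235,300:380],None,fx=3.8,fy=3.8,interpolation=cv2.INTER_CUBIC);im[:c.shape[0],490:490+c.shape[1]]=c
cv2.imwrite("pics/c6.png",im[:,:,::-1])
print("tip pred",proj(d,o["tool_pos"]-[0,0,.037],1), "lid hole pred",proj(d,[.4223,.0425,.051],1))
E
```

```text
10.7 [0.42169883 0.04350791 0.15154648] [-2.81718113e-01  3.12890965e+00  5.26316147e-04] 0.017961630817867807 [-0.26865872  0.96627451 -0.59547796]
tip pred [[320.32708925 236.1058055 ]] lid hole pred [[318.34751306 205.48386256]]
```

View pics/c6.png

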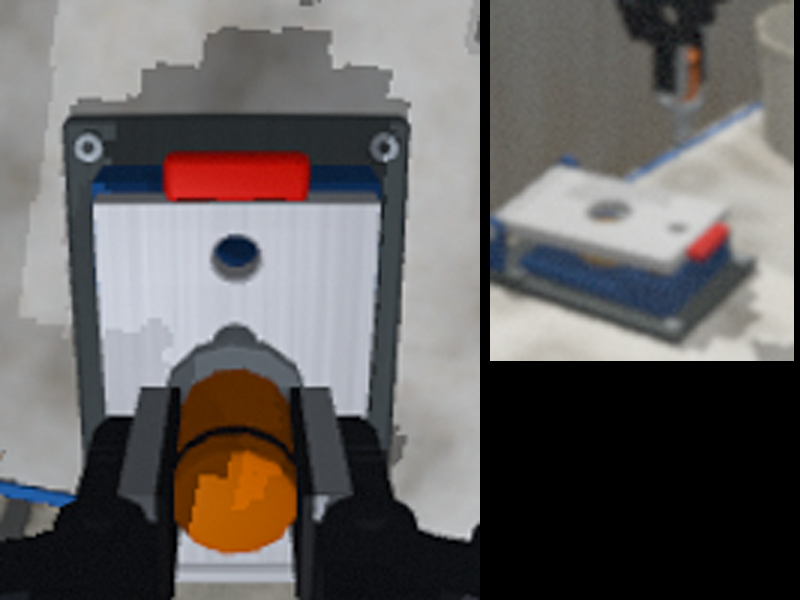

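The lid rests on its buffers with its hole at crop (236,258). The pin hangs straight, with its tip at (235,327), in line with the hole. Lowering now.

step_arm(
  targets=[
    {"travel": [0.0005, 0.001, -0.05], "angular": [0, 0, 0], "gripper": 0.1},
    {"travel": [0.0005, 0.001, -0.08], "angular": [0, 0, 0], "gripper": 0.1},
    {"travel": [0.0005, 0.001, -0.1], "angular": [0, 0, 0], "gripper": 0.1},
    {"travel": [0.0005, 0.001, -0.108], "angular": [0, 0, 0], "gripper": 0.1},
    {"travel": [0.0005, 0.001, -0.116], "angular": [0, 0, 0], "gripper": 0.1},
    {"travel": [0.0005, 0.001, -0.122], "angular": [0, 0, 0], "gripper": 0.1},
    {"travel": [0.0005, 0.001, -0.122], "angular": [0, 0, 0], "gripper": 0.1},
  ],
)

```text
t: 11.4
tool_pos: [0.422, 0.0432, 0.0783]
tool_rot: [0.279, -3.129, -0.0]
contact_force: [0.7, 0.5, -0.8]
opening: 0.0183
grip_force: 49.8
```

step_arm(
  targets=[
    {"travel": [0, 0, -0.008], "angular": [0, 0, 0], "gripper": 0.1},
    {"travel": [0, 0, -0.014], "angular": [0, 0, 0], "gripper": 0.1},
    {"travel": [0, 0, -0.02], "angular": [0, 0, 0], "gripper": 0.1},
    {"travel": [0, 0, -0.027], "angular": [0, 0, 0], "gripper": 0.1},
    {"travel": [0, 0, -0.027], "angular": [0, 0, 0], "gripper": 0.1},
  ],
)

```text
t: 11.9
tool_pos: [0.4218, 0.0431, 0.0615]
tool_rot: [0.279, -3.129, -0.0]
contact_force: [0.1, 0.7, -0.5]
opening: 0.0186
grip_force: 49.8
```

step_arm(
  targets=[
    {"travel": [0, 0, -0.006], "angular": [0, 0, 0], "gripper": 0.1},
    {"travel": [0, 0, -0.01], "angular": [0, 0, 0], "gripper": 0.1},
    {"travel": [0, 0, -0.014], "angular": [0, 0, 0], "gripper": 0.1},
    {"travel": [0, 0, -0.017], "angular": [0, 0, 0], "gripper": 0.1},
    {"travel": [0, 0, -0.017], "angular": [0, 0, 0], "gripper": 0.1},
  ],
)

```text
t: 12.4
tool_pos: [0.4221, 0.043, 0.0539]
tool_rot: [0.279, -3.127, 0.0]
contact_force: [-10.0, -0.3, 16.2]
opening: 0.0184
grip_force: 51.8
```

step_arm(
  targets=[
    {"travel": [-0.0015, 0, 0], "angular": [0, 0, 0], "gripper": 0.1},
    {"travel": [-0.0015, 0, -0.001], "angular": [0, 0, 0], "gripper": 0.1},
    {"travel": [-0.0015, 0, -0.002], "angular": [0, 0, 0], "gripper": 0.1},
    {"travel": [-0.0015, 0, -0.002], "angular": [0, 0, 0], "gripper": 0.1},
  ],
)

```text
t: 12.8
tool_pos: [0.4221, 0.043, 0.0538]
tool_rot: [0.28, -3.129, 0.001]
contact_force: [-9.2, 0.2, 21.6]
opening: 0.0183
grip_force: 51.9
```

```bash
python3 - <<'E'
from h import *
from station import ctrl
d=ctrl.get_image("wrist");np.save("pics/wrist7.npy",d,allow_pickle=True);s=ctrl.get_image("scene")
o=ctrl.get_obs();print(o["t"],o["tool_pos"],o["opening"],o["contact_force"],o["wrist_torque"])
im=np.zeros((600,800,3),np.uint8);im[:,:450]=cv2.resize(d["img"][150:350,245:395],None,fx=3,fy=3,interpolation=cv2.INTER_CUBIC)
c=cv2.resize(s["img"][150:235,300:380],None,fx=4.2,fy=4.2,interpolation=cv2.INTER_CUBIC);im[:c.shape[0],460:460+c.shape[1]]=c
cv2.imwrite("pics/c7.png",im[:,:,::-1])
b=blobs(s,(0,150,110),(6,255,255),8,(330,160,380,220));print(b)
e=np.array([np.cos(.177),np.sin(.177),0]);P=np.array([.4727,.053,0])
for th in (0,.02,.06):
    X=P+e*(.062-.136*np.cos(th))+[0,0,.039+.136*np.sin(th)];print(th,proj(s,X),proj(d,X,1))
print(blobs(load("scene5"),(0,150,110),(6,255,255),8,(330,160,380,220)),blobs(d,(0,180,120),(4,255,255),30))
E
```

```text
12.9 [0.42211152 0.04297056 0.05377802] 0.018186540002349757 [-9.16248433 -0.02956248 19.77997743] [-0.03806928  1.62943512  0.01390495]
[(32, array([357.03, 206.28]), array([353, 203,   9,   8], dtype=int32))]
0 [[357.12926325 205.75619325]] [[321.03044322 214.47235614]]
0.02 [[357.13888569 204.80408952]] [[321.07980709 216.2522212 ]]
0.06 [[357.09920512 202.87665811]] [[321.18163379 220.27799715]]
[(31, array([356.97, 203.16]), array([353, 200,   9,   7], dtype=int32))] [(1323, array([317.69, 214.91]), array([282, 205,  72,  20], dtype=int32))]
```

View pics/c7.png

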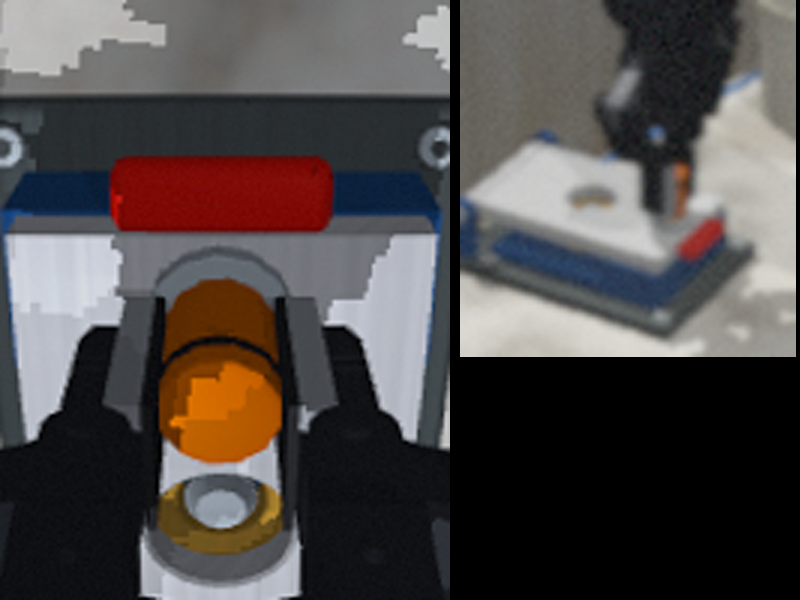

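The lid is fully shut: the tab's row of 206 in the scene view matches the 0 rad prediction. The pin's flange rests on the lid, and the bush and post show through the window at (221,508). I'm holding it with about 20 N, so I'll hand the job in.

```bash
python3 -c "
from station import ctrl
print(ctrl.finish_job())"
```

```text
the job is handed in; nothing more can be done
None
```

I handed the job in at about 13 s, still pressing the lid fully shut with about 20 N; the bush is on its post and the pin is down through both holes, but no verdict was returned.

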